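# Clamp a trap bonnet and open the test air

### The arm

A 6-joint arm with a two-finger parallel gripper is mounted at the origin on the work surface. World frame = base frame: x ahead of the robot, y to its left, z up, the work surface at z = 0. Lengths are in m, angles in rad, forces in N, time in s.
With the tool pointing down it reaches from about 0.225 to 0.725 m from the base axis. Payload 3.1 kg.
Tool frame: the origin (TCP) lies at the very end of the fingers, on their centre line; the grasp point (between the pads) lies grip_point_offset behind it (grip_point_offset is the distance from the TCP to the grasp point, in m); z points along the fingers, y is the line along which they close (so a half turn about z gives the same grasp; the last joint's range is limited). The gripper opens to 85 mm and grips with 20 to 120 N. Pads are 22 mm wide; open, the fingers measure 114 mm over their backs; the gripper's body (76 mm by 85 mm) begins 54 mm behind the grasp point. The pads swing forward as they close: fully open they stand 13 mm farther back than shut.
Start: joints at [-1.294, 0.048, 0.099, 1.622, 0, 1.443], TCP at [0.207, -0.483, 0.231] pointing down, gripper open.
Joint ranges: [-2.91, 2.91], [-0.99, 1.94], [-1.21, 1.42], [-2.12, 2.29], [-1.49, 1.47], [-3.14, 3.14]. Speed limits (rad/s): [2.79, 2.79, 3.14, 3.14, 3.14, 3.14].

### API

Orientations are given as a unit quaternion [x, y, z, w].
In Python, from bench import * gives the robot as it stands.
- The arm moves only by the tool arm_command, never from a script. Its argument "increments" is a list of rows, each a list of 5 numbers: the shift along the tool's x, y, z in mm, then the turn about the tool's z in rad, then the finger opening in mm, from 0 to 85.4. A call has 1 to 8 rows; each row shifts and turns the commanded pose from where the row before left it, along the tool's axes as they then stand; what a row does not reach is not made up. A row lasts 1/12 s, in which the tool goes at most 41.7 mm and 7.16 degrees, less where a joint would pass 70% of its speed; a pose out of reach is approached as far as the arm can. A call is refused whole if a number of a shift passes 41.7 or a number of a turn 0.125, either way. A call with a gripper value outside its range is refused whole. The fingers move at their own pace and stop on an object; "squeeze" is the grip in N (left out, the last holds). Time passes only in rows, so rows that do not move let the fingers close. It gives the time, the measured TCP pose, the force, the opening and the grip force at its end, in the units of the state.
- observe(): the state, without advancing time (a new reading comes with each control period).
- grab_frame(name): name is "side" or "top"; returns the picture (400x640x3 uint8, red, green, blue); there is no depth.
- camera_info(name): a dict with "fx", "fy", "cx", "cy" (pixels), "camera_from_world" (4x4, takes a point from world to camera coordinates). Camera axes: x right, y up, looking along -z (the intrinsics and any distortion apply to the point x, -y, -z); pixel columns grow to the right and rows downward; lengths in m; the calibration is good to about 2 mm. A picture is of the moment at which its call begins. camera_info takes no time and is no camera call.
- sign_off(): hands the job in; it is judged then, once.
The state is a dict: "clock": time; "q": joint angles; "dq": joint speeds; "tau": joint torques, N m; "tool_pos": TCP position; "tool_rot": TCP orientation; "wrist_force": force on the tool from outside, world axes, zero at the start; "wrist_torque": the same for the moment, N m; "width": finger opening in m; "grasp_force": force on a finger pad.
Only numpy, scipy, OpenCV 4.12 (cv2) and the standard library are available. Lean on these libraries where they do the work, as an engineer would, in place of code of your own. Each camera call takes 0.05 s, during which the arm holds its last target. There are 200 camera calls.

### The job

The trap bonnet is sitting on the test seat, ready for its air test. With a fingertip, push the red crank round clockwise (seen from above) until the screw's pad bears firmly on the bonnet and the crank will go no further; only then push the yellow valve lever a quarter turn until it lies along its pipe, fully open. Push only: do not grip the crank or the lever, and leave the bonnet and the loose parts where they are.

Things in the scene. Friction and masses are not known exactly. Their poses are not given: they have to be found in the camera images.
- crank (a joint): Turn of the red hand crank on the press screw, rad: 0 screw fully raised, growing clockwise seen from above. Screw, crank and handle go down together, 16 mm per full turn. Starts at 0.2 to 2.4; the pad meets the bonnet at about 5.4 and the crank comes up hard there (it gives 0.1 rad more at 10 N, 0.2 at 16 N). Friction 0.45 N m (about 5 N at the handle); stays where left.
- crank_hub (a point): Point on the crank's vertical axis, on the nut over its hub (hub 48 mm across); x axis along the arm to the handle. The arm is a red bar 24 mm wide, 16 mm thick, its top 17 mm below this point; a 44 mm tail sticks out the other way. Free space of 8 mm or more under the arm, then the nuts on the columns and the crosshead, 225 mm along the press's y.
- crank_handle (a point): Centre of the upright black handle at the end of the crank's arm, 105 mm from the crank's axis: round, 25 to 28 mm across, 70 mm tall. Its top is 35 mm above this point, the arm's top 38 mm below. Turns and goes down with the crank; x axis outwards along the arm.
- screw: Vertical steel press screw (31 mm) with a 48 mm round pressure pad at its lower end; it goes straight down as the crank is turned clockwise. Origin: centre of the pad's underside.
- bonnet: Loose ductile-iron trap bonnet, 1.6 kg, a 116 mm flange with a dome, 58 mm tall, sitting on the round seat under the screw between three locating pins. Origin: centre of its underside.
- bonnet_top (a point): Centre of the bonnet's flat top (44 mm across), on which the pad bears; the pad starts 7 to 14 mm above it.
- valve (a joint): Turn of the ball valve's lever, rad: 0 shut (lever across its pipe, to the press's -x, the robot's side), growing anticlockwise seen from above to 1.571 fully open, at a stop (lever along the pipe, to the press's -y, away from the screw). Starts within 0.15 of shut. Friction 0.25 N m (about 3.5 N at the sleeve); stays where left.
- valve_stem (a point): Point on the vertical axis of the valve lever, on top of its hex nut. The lever's top face is 2 mm below this point.
- valve_sleeve (a point): Centre of the valve lever's yellow sleeve, 70 mm from the lever's axis and 91 mm above the table: 80 mm long (along x, outwards from the stem), 22 mm wide, 14 mm thick. Below it 68 mm of free space over the bed plate, but the pipe (top 61 to 67 mm above the table) lies under its open place.
- press: Dark green press bolted to the bench, yaw -0.15 to 0.2: bed plate 270 x 470 x 16 mm, round seat, columns 88 mm to either side of the screw (tops 201 mm above the table), crosshead, air pipe, valve, gauge at its +y side. Origin: on the table under the screw's axis; x away from the robot, y along the crosshead. The valve's axis is at x -20 mm, y -220 mm.
- disc: Bronze valve disc with a short stem, 44 mm across, 20 mm tall, lying on the bed plate. Bystander. Origin: centre of its underside.
- plug_a: Hex steel plug standing on its head on the bed plate, 36 mm across flats, 32 mm tall. Bystander. Origin: centre of its underside.
- plug_b: Second hex steel plug, the same, on the bench. Bystander. Origin: centre of its underside.
- cap: White nylon test cap, 52 mm across, 34 mm tall, on the bench. Bystander. Origin: centre of its underside.
- gasket: Flat grey gasket ring, 80 mm across, 5 mm thick, on the bench. Bystander. Origin: centre of its underside.
- spanner: Steel spanner, 220 mm long, lying on the bench. Bystander.

How it is judged:
On the way, in this order (a step that is already met when the one before it is completed fails the run):
1. the crank is wound down until the pad bears firmly on the bonnet (more than 60 N) (contact force between screw and bonnet above 60 N), for 0.2 s.
2. then the valve lever is pushed fully open (above 1.45 rad) (value of joint valve above 1.45 rad), for 0.2 s.
At the end, for the whole second after the job is handed in: The pad presses on the bonnet with more than 60 N, the bonnet upright and within 6 mm of the screw's axis, the valve lever is open to more than 1.45 rad (fully open is 1.571), and crank and lever are at rest (contact force between screw and bonnet above 60 N and value of joint valve above 1.45 rad and horizontal distance between screw and bonnet_top below 0.006 m and angle between bonnet's own z axis and vertical below 0.03 rad and velocity of joint crank between -0.02 and 0.02 rad/s and velocity of joint valve between -0.05 and 0.05 rad/s); the robot touches nothing.
It fails at once if the valve lever is opened beyond 0.4 rad before the pad bears on the bonnet (value of joint valve above 0.4 rad and contact force between screw and bonnet below 20 N).
It fails at once if the crank's handle or arm is taken between the fingers ((x of the grasp point in the frame of crank_handle between -0.01 and 0.01 m and y of the grasp point in the frame of crank_handle between -0.009 and 0.009 m and z of the grasp point in the frame of crank_handle below 0.03 m) or (x of the grasp point in the frame of crank_handle between -0.08 and -0.01 m and y of the grasp point in the frame of crank_handle between -0.008 and 0.008 m and z of the grasp point in the frame of crank_handle below -0.036 m)).
It fails at once if the valve lever is taken between the fingers (x of the grasp point in the frame of valve_sleeve between -0.045 and 0.045 m and y of the grasp point in the frame of valve_sleeve between -0.008 and 0.008 m and z of the grasp point in the frame of valve_sleeve below 0.006 m).
It fails at once if the bonnet is pushed aside or lifted (more than 8 mm) (distance of bonnet from where it was at the start of the episode above 0.008 m).
It fails at once if a loose part is disturbed (moved more than 15 mm) (distance of any of disc, plug_a, plug_b, cap, gasket, spanner from where it was at the start of the episode above 0.015 m).
It also fails if it takes over 67 s, if anything falls off the work surface, if the arm or the gripper's body presses on something with over 40 N, if the wrist force passes 120 N, or if a joint passes its speed limit or range.

## Working session

There is one attempt and no reset: what is moved stays moved. The work goes in short steps, Python scripts to look and compute and a tool call to move; the robot and the scene stay as the last step left them, time stands still between calls to the robot, and variables do not carry over. Pictures are saved under pics/ and viewed, at most 10 in all, crops included, and the job is handed in when it is done.

Besides the shell and the picture viewer there is one more tool, called after "Emit:" as name(argument=value, ...), one argument or row to a line, values as JSON. arm_command: Moves the arm, as the interface text tells. Its arguments: {"type":"object","properties":{"increments":{"type":"array"},"squeeze":{"type":"number"}},"required":["increments"]}

```bash
mkdir -p pics; python3 - <<'E'
from bench import *
import cv2,numpy as np
s=observe();print(s['clock'],s['tool_pos'],s['tool_rot'],s['wrist_force'],s['width'])
for n in('side','top'):
    im=grab_frame(n);np.save(n+'0.npy',im);cv2.imwrite(f'pics/{n}0.png',im[:,:,::-1]);c=camera_info(n)
    print(n,{k:np.round(v,4).tolist() if not isinstance(v,str) else v for k,v in c.items()})
try: print(grip_point_offset)
except Exception as e: print(e)
E
```

```text
0.0 [ 0.20658215 -0.48196215  0.23011718] [ 9.79585871e-01  2.01022659e-01 -9.34162996e-05 -1.18451345e-03] [-0.07891054  0.00128272  0.64536793] 0.0854636305533268
side {'fx': 388.7583, 'fy': 388.7583, 'cx': 318.333, 'cy': 205.2722, 'camera_from_world': [[-0.836, -0.5482, 0.0238, 0.4618], [0.2895, -0.4037, 0.8679, -0.3299], [-0.4662, 0.7324, 0.4962, -0.9555], [0.0, 0.0, 0.0, 1.0]]}
top {'fx': 443.968, 'fy': 443.968, 'cx': 318.6701, 'cy': 199.8531, 'camera_from_world': [[-0.0236, -0.9997, 0.0007, -0.0204], [0.9956, -0.0235, 0.0904, -0.5845], [-0.0903, 0.0028, 0.9959, -1.3449], [0.0, 0.0, 0.0, 1.0]]}
0.0187
```

```bash
ls
```

```text
pics
side0.npy
top0.npy
```

View pics/top0.png

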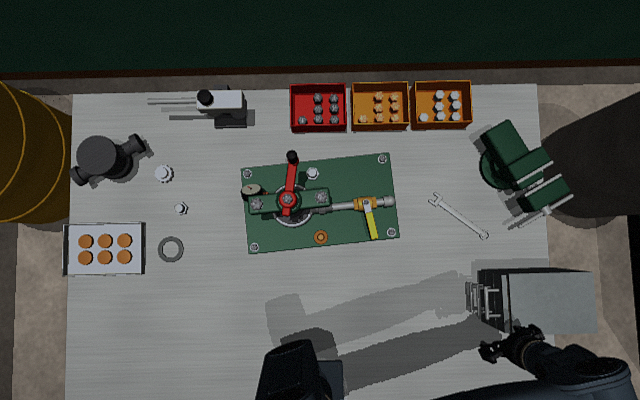

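View pics/side0.png

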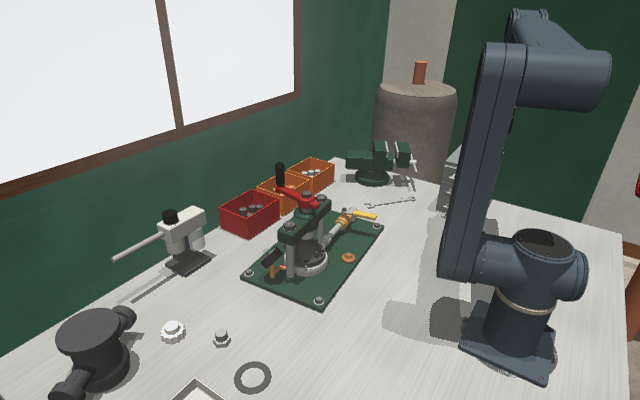

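The top view shows the crank hub at about (288,199), with the handle end at (292,156) and the arm pointing away from the robot. The valve stem is at about (366,203) and the yellow sleeve at about (372,223), pointing to the robot's side. The side view shows the handle at (280,175), the hub at about (308,207) and the sleeve at (362,215). I'll zoom in on both for exact pixels.

```bash
cat > h.py <<'E'
from bench import *
import cv2,numpy as np
def ray(n,u,v):
    c=camera_info(n);T=np.array(c['camera_from_world']);R=T[:3,:3]
    d=R.T@np.array([(u-c['cx'])/c['fx'],-(v-c['cy'])/c['fy'],-1.]);return -R.T@T[:3,3],d/np.linalg.norm(d)
def plane(n,u,v,z):
    o,d=ray(n,u,v);return o+d*(z-o[2])/d[2]
def tri(pt,ps):
    A=[];b=[]
    R=[ray('top',*pt),ray('side',*ps)]
    M=[np.eye(3)-np.outer(d,d) for o,d in R]
    p=np.linalg.solve(sum(M),sum(m@o for m,(o,d) in zip(M,R)))
    return p,[np.linalg.norm(m@(p-o)) for m,(o,d) in zip(M,R)]
def proj(n,p):
    c=camera_info(n);q=np.array(c['camera_from_world'])@np.r_[p,1.]
    return np.round([c['cx']-c['fx']*q[0]/q[2],c['cy']+c['fy']*q[1]/q[2]],1)
def mask(im,lo,hi):
    return cv2.inRange(cv2.cvtColor(im,cv2.COLOR_RGB2HSV),lo,hi)
E
python3 - <<'E'
from h import *
t=np.load('top0.npy');s=np.load('side0.npy')
a=cv2.resize(t[145:255,235:400],None,fx=4.8,fy=4.8,interpolation=cv2.INTER_CUBIC)
b=cv2.resize(s[155:300,240:390],None,fx=4,fy=4,interpolation=cv2.INTER_CUBIC)
cv2.imwrite('pics/tc.png',a[:,:,::-1]);cv2.imwrite('pics/sc.png',b[:,:,::-1])
for n,im in(('top',t),('side',s)):
  for nm,lo,hi in(('red',(0,150,90),(8,255,255)),('yel',(24,150,110),(34,255,255))):
    m=mask(im,lo,hi)
    k,l,st,ce=cv2.connectedComponentsWithStats(m)
    print(n,nm,[(st[i].tolist(),ce[i].round(1).tolist()) for i in range(1,k) if st[i][4]>25])
E
```

```text
top red [([290, 83, 25, 43, 76], [295.3, 95.3]), ([293, 83, 54, 43, 1042], [318.3, 107.9]), ([279, 163, 17, 53, 406], [288.5, 189.3])]
top yel [([366, 212, 12, 27, 164], [371.7, 225.0])]
side red [([636, 175, 4, 18, 37], [637.7, 184.7]), ([275, 184, 45, 25, 371], [298.5, 196.9]), ([218, 189, 62, 50, 1799], [249.2, 212.4])]
side yel []
```

View pics/tc.png

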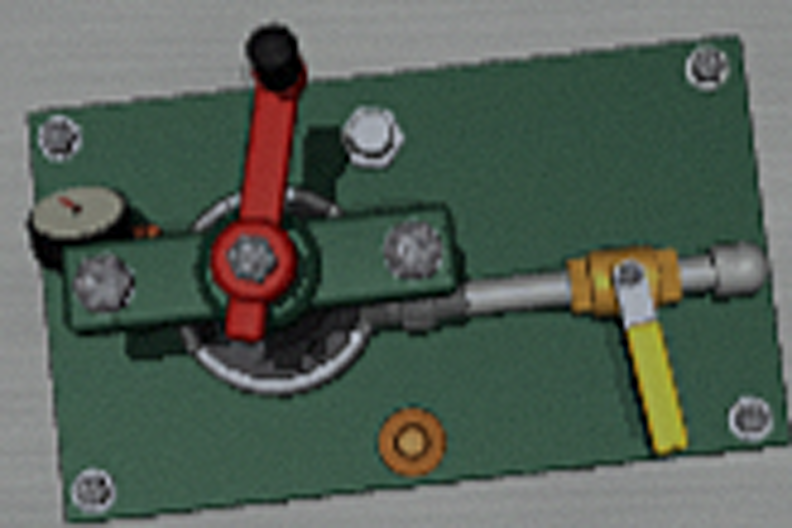

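View pics/sc.png

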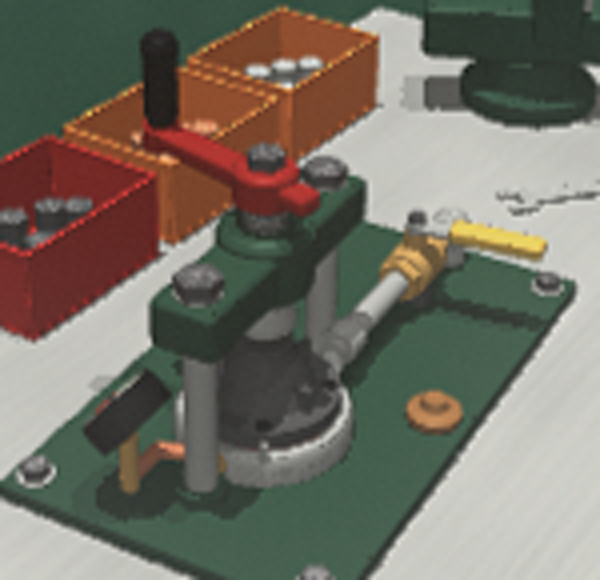

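In the crops (converted to full-image pixels), the top view shows the hub nut at (287.5,198.5), handle top at (291.3,154), stem nut at (366.3,201.7) and sleeve at (371.8,225.3). The side view shows them at (306.8,193.3), (279.5,164.3), (344.3,208.5) and (365,214.8).

```bash
python3 - <<'E'
from h import *
for n,a,b in(('hub',(287.5,198.5),(306.8,193.3)),('handle',(291.3,154),(279.5,164.3)),('stem',(366.3,201.7),(344.3,208.5)),('sleeve',(371.8,225.3),(365,214.8))):
    p,r=tri(a,b);print(n,p.round(4),np.round(r,4))
f=lambda x,y:plane('top',235+x/4.8,145+y/4.8,.025)[:2]
c=[f(59,137),f(707,66),f(750,417),f(92,489)]
print(np.round(c,4),np.mean(c,0))
d=(c[0]+c[3]-c[1]-c[2]);print('yaw',np.arctan2(-d[0],d[1]))
f=lambda x,y:plane('top',235+x/4.8,145+y/4.8,.21)[:2]
a,b=f(103,280),f(414,248);print('col',a,b,(a+b)/2,np.linalg.norm(a-b),np.arctan2(-(a-b)[0],(a-b)[1]))
E
```

```text
hub [0.5681 0.0463 0.25  ] [0.001 0.001]
handle [0.6734 0.031  0.3033] [0.0015 0.0015]
stem [ 0.5673 -0.1739  0.0977] [0.0015 0.0015]
sleeve [ 0.4975 -0.1888  0.0903] [0.0022 0.0022]
[[ 0.6713  0.1857]
 [ 0.708  -0.2356]
 [ 0.4799 -0.2548]
 [ 0.4441  0.1667]] [ 0.57581777 -0.03452087]
yaw 0.08588933513794783
col [0.56176002 0.13268961] [ 0.57557457 -0.04079188] [0.56866729 0.04594887] 0.17403065704927528 0.07946355444311946
```

Emit:
arm_command(
  increments=[
    [0, 0, -28, 0, 0],
    [0, 0, -28, 0, 0],
    [0, 0, -28, 0, 0],
    [0, 0, -28, 0, 0],
    [14, -7, 0, 0, 0],
    [27, -13.5, 0, 0, 0],
    [27, -13.5, 0, 0, 0],
    [27, -13.5, 0, 0, 0],
  ],
  squeeze=20,
)

```text
clock: 0.77
tool_pos: [0.2758, -0.4008, 0.3429]
tool_rot: [0.98, 0.2, -0.0, -0.0]
wrist_force: [0.4, 0.4, -0.3]
width: -0.0002
grasp_force: 0.0
```

Emit:
arm_command(
  increments=[
    [27, -13.5, 0, 0, 0],
    [27, -13.5, 0, 0, 0],
    [27, -13.5, 0, 0, 0],
    [27, -13.5, 0, 0, 0],
    [27, -13.5, 0, 0, 0],
    [27, -13.5, 0, 0, 0],
    [27, -13.5, 0, 0, 0],
    [27, -13.5, 0, 0, 0],
  ],
)

```text
clock: 1.43
tool_pos: [0.432, -0.2157, 0.3428]
tool_rot: [0.98, 0.201, -0.0, -0.0]
wrist_force: [0.9, -0.5, 0.5]
width: 0.0001
grasp_force: 0.0
```

Emit:
arm_command(
  increments=[
    [27, -13.5, 0, 0, 0],
    [27, -13.5, 0, 0, 0],
    [27, -13.5, 0, 0, 0],
    [27, -13.5, 0, 0, 0],
    [27, -13.5, 0, 0, 0],
    [27, -13.5, 0, 0, 0],
    [0, 0, 0, 0, 0],
    [0, 0, 0, 0, 0],
  ],
)

```text
clock: 2.1
tool_pos: [0.5487, -0.0777, 0.342]
tool_rot: [0.979, 0.202, -0.001, -0.0]
wrist_force: [-0.1, -0.5, -0.3]
width: -0.0001
grasp_force: 0.0
```

Emit:
arm_command(
  increments=[
    [26, -12.7, 0, 0, 0],
    [26, -12.7, 0, 0, 0],
    [26, -12.7, 0, 0, 0],
    [26, -12.7, 0, 0, 0],
    [26, -12.7, 0, 0, 0],
    [26, -12.7, 0, 0, 0],
    [26, -12.7, 0, 0, 0],
    [0, 0, 0, -0.12, 0],
  ],
)

```text
clock: 2.77
tool_pos: [0.6842, 0.0772, 0.3365]
tool_rot: [0.965, 0.261, -0.003, -0.002]
wrist_force: [0.0, 0.2, -3.1]
width: -0.0003
grasp_force: 0.0
```

Emit:
arm_command(
  increments=[
    [0, 0, 0, -0.12, 0],
    [0, 0, 0, -0.12, 0],
    [0, 0, 0, -0.12, 0],
    [0, 0, 0, -0.12, 0],
    [0, 0, 0, -0.12, 0],
    [0, 0, 0, -0.12, 0],
    [0, 0, 0, -0.12, 0],
    [0, 0, 0, -0.12, 0],
  ],
)

```text
clock: 3.43
tool_pos: [0.6803, 0.0727, 0.3434]
tool_rot: [0.735, 0.678, -0.0, 0.0]
wrist_force: [0.3, 0.3, -0.3]
width: 0.0002
grasp_force: 0.0
```

Emit:
arm_command(
  increments=[
    [0, 0, 0, -0.12, 0],
    [0, 0, 0, -0.12, 0],
    [0, 0, 0, -0.12, 0],
    [0, 0, 0, -0.12, 0],
    [0, 0, 0, -0.12, 0],
    [0, 0, 0, -0.12, 0],
    [0, 0, 0, -0.12, 0],
    [0, 0, 0, -0.12, 0],
  ],
)

```text
clock: 4.1
tool_pos: [0.6803, 0.0727, 0.3434]
tool_rot: [0.339, 0.941, -0.0, -0.0]
wrist_force: [-0.0, -0.7, 0.7]
width: 0.0002
grasp_force: 0.0
```

Emit:
arm_command(
  increments=[
    [0, 0, 0, -0.12, 0],
    [0, 0, 0, -0.12, 0],
    [0, 0, 0, -0.12, 0],
    [0, 0, 0, -0.12, 0],
    [0, 0, 0, -0.12, 0],
    [0, 0, 0, -0.12, 0],
    [0, 0, 0, -0.12, 0],
    [0, 0, 0, -0.12, 0],
  ],
)

```text
clock: 4.77
tool_pos: [0.6803, 0.0727, 0.3435]
tool_rot: [-0.133, 0.991, -0.0, -0.0]
wrist_force: [-0.1, -0.4, 0.5]
width: 0.0003
grasp_force: 0.0
```

Emit:
arm_command(
  increments=[
    [0, 0, 0, -0.12, 0],
    [0, 0, 0, -0.12, 0],
    [0, 0, 0, -0.12, 0],
    [0, 0, 0, -0.12, 0],
    [0, 0, 0, -0.12, 0],
    [0, 0, 0, -0.12, 0],
    [0, 0, 0, -0.12, 0],
    [0, 0, 0, -0.12, 0],
  ],
)

```text
clock: 5.43
tool_pos: [0.6803, 0.0727, 0.3434]
tool_rot: [-0.576, 0.818, -0.0, -0.0]
wrist_force: [0.3, 0.0, 0.4]
width: 0.0003
grasp_force: 0.0
```

Emit:
arm_command(
  increments=[
    [0, 0, 0, -0.12, 0],
    [0, 0, 0, -0.12, 0],
    [0, 0, 0, -0.12, 0],
    [0, 0, 0, -0.12, 0],
    [0, 0, 0, -0.12, 0],
    [0, 0, 0, -0.12, 0],
    [0, 0, 0, -0.12, 0],
    [0, 0, 0, -0.12, 0],
  ],
)

```text
clock: 6.1
tool_pos: [0.6803, 0.0727, 0.3434]
tool_rot: [0.888, -0.459, -0.0, 0.0]
wrist_force: [-0.3, -0.5, -0.9]
width: 0.0004
grasp_force: 0.0
```

```bash
python3 - <<'E'
from h import *
s=observe();r=s['tool_rot'];print(s['clock'],s['tool_pos'],2*np.arctan2(r[1],r[0]),s['q'],s['wrist_force'])
E
```

```text
6.1 [0.68030654 0.07267385 0.3434408 ] -0.9543150587172895 [ 8.75777304e-03  6.61893682e-01  1.11755406e+00  2.02710610e+00
 -5.92556997e-04 -2.17851963e+00] [-0.31644999 -0.53162969 -0.88870321]
```

Emit:
arm_command(
  increments=[
    [0, 0, 0, -0.12, 0],
    [0, 0, 0, -0.12, 0],
    [0, 0, 0, -0.12, 0],
    [0, 0, 0, -0.12, 0],
    [0, 0, 0, -0.12, 0],
    [0, 0, 0, -0.12, 0],
    [0, 0, 18, -0.04, 0],
    [0, 0, 18, 0, 0],
  ],
)

```text
clock: 6.77
tool_pos: [0.6813, 0.0727, 0.3086]
tool_rot: [0.995, -0.099, 0.002, 0.0]
wrist_force: [0.7, 0.4, 0.1]
width: 0.0002
grasp_force: 0.0
```

Emit:
arm_command(
  increments=[
    [0, 0, 18, 0, 0],
    [0, 0, 18, 0, 0],
    [0, 0, 18, 0, 0],
    [0, 0, 0, 0, 0],
    [0, 0, 0, 0, 0],
  ],
)

```text
clock: 7.18
tool_pos: [0.6794, 0.0731, 0.2522]
tool_rot: [0.995, -0.1, -0.002, 0.001]
wrist_force: [0.4, 0.1, 0.7]
width: -0.0002
grasp_force: 0.0
```

```bash
python3 - <<'E'
from h import *
s=observe();r=s['tool_rot'];print(s['clock'],s['tool_pos'],2*np.arctan2(r[1],r[0]),s['q'][5],s['wrist_force'])
t=grab_frame('top');s=grab_frame('side')
a=cv2.resize(t[125:235,235:355],None,fx=3.5,fy=3.5,interpolation=cv2.INTER_CUBIC)
b=cv2.resize(s[130:240,240:360],None,fx=3.5,fy=3.5,interpolation=cv2.INTER_CUBIC)
a=np.hstack([a,b[:a.shape[0]]])[:,:800]
cv2.imwrite('pics/c1.png',a[:,:,::-1])
E
```

```text
7.1833 [0.67935244 0.07314219 0.25218285] -0.19978578794164936 -2.9323020363230317 [0.35565641 0.09224425 0.65473467]
```

View pics/c1.png

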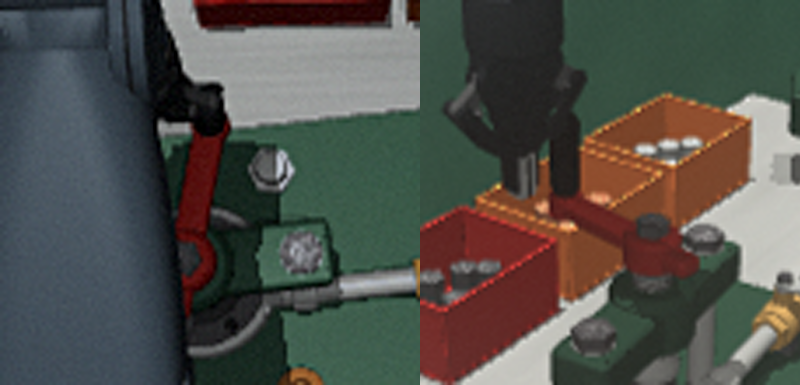

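The crop shows the shut fingers just behind the handle, on the trailing side and clear of it, with the linkage knuckles near the handle's top. I'll lift 12 mm so only the fingers touch it, then push.

Emit:
arm_command(
  increments=[
    [0, 0, -12, 0, 0],
    [0, 7, 0, 0, 0],
    [0, 7, 0, 0, 0],
    [1.1, 5.3, 0.1, 0.05, 0],
    [2.3, 10.6, 0.2, 0.1, 0],
    [2.3, 10.6, 0.2, 0.1, 0],
    [2.3, 10.6, 0.2, 0.1, 0],
    [0, 0, 0, 0, 0],
  ],
)

```text
clock: 7.95
tool_pos: [0.6745, 0.0211, 0.2663]
tool_rot: [0.962, -0.273, 0.002, -0.0]
wrist_force: [1.5, -0.8, 2.5]
width: 0.0001
grasp_force: 1.2
```

```bash
cat >> h.py <<'E'
def stat(hub=(.5681,.0463)):
    s=observe();r=s['tool_rot'];p=s['tool_pos'];a=2*np.arctan2(r[1],r[0]);d=np.array(p[:2])-hub
    # in tool axes: TCP rel. hub (want 105,-28)
    X=np.array([np.cos(a),np.sin(a)]);Y=np.array([np.sin(a),-np.cos(a)]);f=np.array(s['wrist_force'])
    print(round(s['clock'],2),'tcp',np.round(p,4),'alpha',round(a,3),'rel',(1e3*np.array([d@X,d@Y])).round(1),'az',np.arctan2(d[1],d[0]).round(3),'F xy tool',round(f[:2]@X,1),round(f[:2]@Y,1),round(f[2],1),'q6',round(s['q'][5],2))
E
python3 -c "
from h import *
stat()"
```

```text
7.95 tcp [0.6745 0.0211 0.2663] alpha -0.552 rel [103.8 -34.4] az -0.232 F xy tool 1.6 -0.1 2.5 q6 -2.66
```

Emit:
arm_command(
  increments=[
    [2.8, 10.6, 0.2, 0.1, 0],
    [2.8, 10.6, 0.2, 0.1, 0],
    [2.8, 10.6, 0.2, 0.1, 0],
    [2.8, 10.6, 0.2, 0.1, 0],
    [2.8, 10.6, 0.2, 0.1, 0],
    [2.8, 10.6, 0.2, 0.1, 0],
    [2.8, 10.6, 0.2, 0.1, 0],
    [2.8, 10.6, 0.2, 0.1, 0],
  ],
)

```text
clock: 8.62
tool_pos: [0.6243, -0.046, 0.2644]
tool_rot: [0.78, -0.625, 0.002, -0.002]
wrist_force: [4.4, 1.7, 2.8]
width: -0.0003
grasp_force: 2.5
```

```bash
python3 -c "
from h import *
stat()
t=grab_frame('top');s=grab_frame('side')
a=cv2.resize(t[130:240,235:355],None,fx=3.3,fy=3.3,interpolation=cv2.INTER_CUBIC)
b=cv2.resize(s[130:240,240:360],None,fx=3.3,fy=3.3,interpolation=cv2.INTER_CUBIC)
cv2.imwrite('pics/c2.png',np.hstack([a,b])[:,:,::-1])"
```

```text
8.62 tcp [ 0.6243 -0.046   0.2644] alpha -1.351 rel [102.3 -34.7] az -1.024 F xy tool -0.7 -4.7 2.8 q6 -1.97
```

View pics/c2.png

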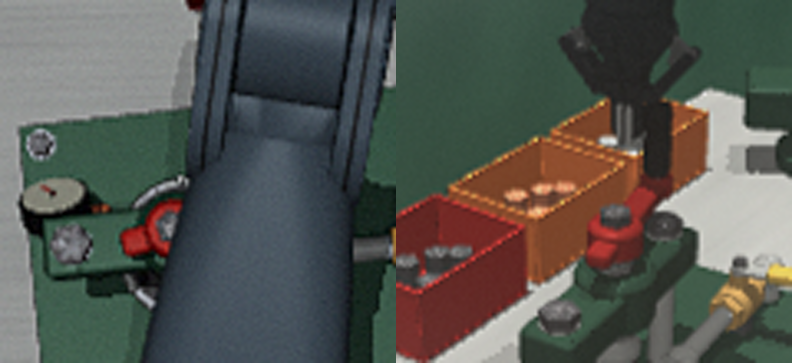

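The crop shows the crank turning with the finger behind the handle: the arm now points to about -y, and the push is about 5 N as expected. I'll carry on.

Emit:
arm_command(
  increments=[
    [3.1, 10.6, 0.2, 0.1, 0],
    [3.1, 10.6, 0.2, 0.1, 0],
    [3.1, 10.6, 0.2, 0.1, 0],
    [3.1, 10.6, 0.2, 0.1, 0],
    [3.1, 10.6, 0.2, 0.1, 0],
    [3.1, 10.6, 0.2, 0.1, 0],
    [3.1, 10.6, 0.2, 0.1, 0],
    [3.1, 10.6, 0.2, 0.1, 0],
  ],
)

```text
clock: 9.38
tool_pos: [0.5395, -0.0584, 0.2625]
tool_rot: [-0.476, 0.879, -0.001, 0.003]
wrist_force: [5.4, -0.1, 2.5]
width: -0.0001
grasp_force: 2.8
```

```bash
python3 -c "
from h import *
stat()"
```

```text
9.38 tcp [ 0.5395 -0.0584  0.2625] alpha 4.134 rel [103.4 -33.2] az -1.838 F xy tool -2.9 -4.6 2.5 q6 -1.23
```

Emit:
arm_command(
  increments=[
    [2.8, 10.6, 0.2, 0.1, 0],
    [2.8, 10.6, 0.2, 0.1, 0],
    [2.8, 10.6, 0.2, 0.1, 0],
    [2.8, 10.6, 0.2, 0.1, 0],
    [2.8, 10.6, 0.2, 0.1, 0],
    [2.8, 10.6, 0.2, 0.1, 0],
    [2.8, 10.6, 0.2, 0.1, 0],
  ],
)

```text
clock: 9.97
tool_pos: [0.4778, -0.0161, 0.2608]
tool_rot: [-0.145, 0.989, -0.002, 0.002]
wrist_force: [4.5, -3.7, 1.6]
width: -0.0001
grasp_force: 2.5
```

```bash
python3 -c "
from h import *
stat()"
```

```text
9.97 tcp [ 0.4778 -0.0161  0.2608] alpha 3.433 rel [104.4 -33.8] az -2.537 F xy tool -3.3 -4.8 1.6 q6 -0.46
```

Still free. I'll take smaller bites now and watch the force.

Emit:
arm_command(
  increments=[
    [2.1, 8.5, 0.2, 0.08, 0],
    [2.1, 8.5, 0.2, 0.08, 0],
    [2.1, 8.5, 0.2, 0.08, 0],
    [2.1, 8.5, 0.2, 0.08, 0],
  ],
)

```text
clock: 10.3
tool_pos: [0.4628, 0.0155, 0.26]
tool_rot: [0.014, 1.0, -0.002, 0.001]
wrist_force: [1.2, -4.7, 2.4]
width: 0.0002
grasp_force: 2.7
```

Emit:
arm_command(
  increments=[
    [2.1, 8.5, 0.2, 0.08, 0],
    [2.1, 8.5, 0.2, 0.08, 0],
    [2.1, 8.5, 0.2, 0.08, 0],
  ],
)

```text
clock: 10.55
tool_pos: [0.4585, 0.0414, 0.2594]
tool_rot: [0.133, 0.991, -0.002, 0.0]
wrist_force: [0.5, -4.6, 2.5]
width: -0.0003
grasp_force: 3.0
```

```bash
python3 -c "
from h import *
stat()"
```

```text
10.55 tcp [0.4585 0.0414 0.2594] alpha 2.874 rel [104.5 -33.7] az -3.097 F xy tool -1.7 -4.3 2.5 q6 0.21
```

Emit:
arm_command(
  increments=[
    [2.1, 8.5, 0.2, 0.08, 0],
    [2.1, 8.5, 0.2, 0.08, 0],
    [2.1, 8.5, 0.2, 0.08, 0],
  ],
)

```text
clock: 10.8
tool_pos: [0.4604, 0.0678, 0.2587]
tool_rot: [0.251, 0.968, -0.002, -0.0]
wrist_force: [-2.2, -4.3, 3.9]
width: -0.0001
grasp_force: 3.3
```

Emit:
arm_command(
  increments=[
    [2.1, 8.5, 0.2, 0.08, 0],
    [2.1, 8.5, 0.2, 0.08, 0],
    [2.1, 8.5, 0.2, 0.08, 0],
  ],
)

```text
clock: 11.05
tool_pos: [0.4685, 0.0931, 0.2581]
tool_rot: [0.365, 0.931, -0.002, -0.001]
wrist_force: [-5.0, -1.7, 5.3]
width: 0.0
grasp_force: 3.5
```

```bash
python3 -c "
from h import *
stat()"
```

```text
11.05 tcp [0.4685 0.0931 0.2581] alpha 2.395 rel [105.  -33.3] az 2.702 F xy tool 2.5 -4.6 5.3 q6 0.8
```

Emit:
arm_command(
  increments=[
    [2.1, 8.5, 0.2, 0.08, 0],
    [2.1, 8.5, 0.2, 0.08, 0],
    [2.1, 8.5, 0.2, 0.08, 0],
  ],
)

```text
clock: 11.3
tool_pos: [0.4824, 0.1158, 0.2575]
tool_rot: [0.473, 0.881, -0.001, -0.002]
wrist_force: [-6.7, 0.2, 4.6]
width: 0.0003
grasp_force: 3.7
```

Emit:
arm_command(
  increments=[
    [2.1, 8.5, 0.2, 0.08, 0],
    [2.1, 8.5, 0.2, 0.08, 0],
  ],
)

```text
clock: 11.47
tool_pos: [0.4946, 0.1289, 0.2571]
tool_rot: [0.542, 0.841, -0.001, -0.002]
wrist_force: [-7.0, 0.4, 6.6]
width: -0.0003
grasp_force: 3.8
```

```bash
python3 -c "
from h import *
stat()"
```

```text
11.47 tcp [0.4946 0.1289 0.2571] alpha 1.997 rel [105.6 -32.8] az 2.298 F xy tool 3.2 -6.2 6.6 q6 1.27
```

Emit:
arm_command(
  increments=[
    [2.2, 8.4, 0.2, 0.08, 0],
    [2.2, 8.4, 0.2, 0.08, 0],
  ],
)

```text
clock: 11.63
tool_pos: [0.5086, 0.1398, 0.2567]
tool_rot: [0.607, 0.795, -0.001, -0.003]
wrist_force: [-5.8, 3.2, 4.7]
width: -0.0
grasp_force: 3.8
```

Emit:
arm_command(
  increments=[
    [2.2, 8.4, 0.2, 0.08, 0],
    [2.2, 8.4, 0.2, 0.08, 0],
  ],
)

```text
clock: 11.8
tool_pos: [0.5232, 0.1481, 0.2564]
tool_rot: [0.668, 0.744, -0.001, -0.003]
wrist_force: [-11.8, 2.8, 7.6]
width: -0.0002
grasp_force: 6.3
```

```bash
python3 -c "
from h import *
stat()"
```

```text
11.8 tcp [0.5232 0.1481 0.2564] alpha 1.677 rel [106.  -33.8] az 1.986 F xy tool 4.0 -11.4 7.6 q6 1.61
```

Emit:
arm_command(
  increments=[
    [1.0, 4.2, 0.1, 0.04, 0],
    [1.0, 4.2, 0.1, 0.04, 0],
  ],
)

```text
clock: 11.97
tool_pos: [0.5296, 0.151, 0.2563]
tool_rot: [0.697, 0.717, -0.002, -0.005]
wrist_force: [-14.3, 3.9, 8.7]
width: 0.0003
grasp_force: 8.2
```

```bash
python3 -c "
from h import *
stat()"
```

```text
11.97 tcp [0.5296 0.151  0.2563] alpha 1.6 rel [105.8 -35.4] az 1.923 F xy tool 4.3 -14.1 8.7 q6 1.7
```

Emit:
arm_command(
  increments=[
    [0.6, 4.2, 0, 0.03, 0],
    [0.3, 4.2, 0, 0.02, 0],
    [0, 0, 0, 0, 0],
  ],
)

```text
clock: 12.22
tool_pos: [0.5365, 0.1532, 0.2563]
tool_rot: [0.714, 0.7, -0.003, -0.007]
wrist_force: [-15.3, 7.1, 7.2]
width: 0.0001
grasp_force: 8.6
```

```bash
python3 -c "
from h import *
stat()"
```

```text
12.22 tcp [0.5365 0.1532 0.2563] alpha 1.552 rel [106.3 -33.6] az 1.858 F xy tool 6.8 -15.4 7.2 q6 1.74
```

Emit:
arm_command(
  increments=[
    [-0.5, 4.2, 0, 0.02, 0],
    [-0.5, 4.2, 0, 0.02, 0],
    [0, 0, 0, 0, 0],
    [0, 0, 0, 0, 0],
  ],
)

```text
clock: 12.55
tool_pos: [0.5427, 0.1547, 0.2563]
tool_rot: [0.727, 0.687, -0.002, -0.01]
wrist_force: [-20.0, 12.4, 9.3]
width: 0.0002
grasp_force: 11.2
```

```bash
python3 -c "
from h import *
stat()"
```

```text
12.55 tcp [0.5427 0.1547 0.2563] alpha 1.515 rel [106.8 -31.4] az 1.801 F xy tool 11.2 -20.7 9.3 q6 1.78
```

The push reached about 21 N against the stop, so the screw is bearing firmly. I'll back off, rise and check that the crank stayed.

Emit:
arm_command(
  increments=[
    [0, -15, 0, 0, 0],
    [0, -20, 0, 0, 0],
    [0, 0, -30, 0, 0],
    [0, 0, -35, 0, 0],
    [0, 0, -35, 0, 0],
    [0, 0, 0, 0, 0],
  ],
)

```text
clock: 13.05
tool_pos: [0.5172, 0.1511, 0.3626]
tool_rot: [0.728, 0.685, 0.004, 0.003]
wrist_force: [0.7, -0.5, 0.4]
width: 0.0003
grasp_force: 0.0
```

```bash
python3 -c "
from h import *
stat();stat((.5665,-.1745))"
```

```text
13.05 tcp [0.5172 0.1511 0.3626] alpha 1.51 rel [101.5 -57.2] az 2.023 F xy tool -0.5 0.7 0.4 q6 1.79
13.05 tcp [0.5172 0.1511 0.3626] alpha 1.51 rel [322.  -69.1] az 1.721 F xy tool -0.5 0.7 0.4 q6 1.79
```

Emit:
arm_command(
  increments=[
    [-25, -1.6, 0, 0, 0],
    [-25, -1.6, 0, 0, 0],
    [-25, -1.6, 0, 0, 0],
    [-25, -1.6, 0, 0, 0],
    [-25, -1.6, 0, 0, 0],
    [-25, -1.6, 0, 0, 0],
    [-25, -1.6, 0, 0, 0],
    [-25, -1.6, 0, 0, 0],
  ],
)

```text
clock: 13.72
tool_pos: [0.49, -0.049, 0.3552]
tool_rot: [0.728, 0.685, -0.001, -0.0]
wrist_force: [-0.2, -0.3, 0.9]
width: 0.0002
grasp_force: 0.0
```

Emit:
arm_command(
  increments=[
    [-25, -1.6, 0, 0, 0],
    [-25, -1.6, 0, 0, 0],
    [-25, -1.6, 0, 0, 0],
    [-25, -1.6, 0, 0, 0],
    [0, 0, 0, -0.09, 0],
    [0, 0, 0, -0.09, 0],
    [0, 0, 0, -0.09, 0],
    [0, 0, 0, 0, 0],
  ],
)

```text
clock: 14.38
tool_pos: [0.4773, -0.1475, 0.3551]
tool_rot: [0.63, 0.777, -0.0, -0.001]
wrist_force: [0.1, -1.0, -0.1]
width: -0.0
grasp_force: 0.0
```

Emit:
arm_command(
  increments=[
    [0, 0, 35, 0, 0],
    [0, 0, 35, 0, 0],
    [0, 0, 35, 0, 0],
    [0, 0, 35, 0, 0],
    [0, 0, 35, 0, 0],
    [0, 0, 0, 0, 0],
  ],
)

```text
clock: 14.88
tool_pos: [0.4699, -0.1435, 0.1686]
tool_rot: [0.631, 0.776, -0.003, -0.011]
wrist_force: [-2.5, 0.2, -2.5]
width: -0.0001
grasp_force: 0.0
```

```bash
python3 -c "
from h import *
stat((.5665,-.1745))
t=grab_frame('top');s=grab_frame('side')
a=cv2.resize(t[140:250,240:400],None,fx=2.5,fy=2.5,interpolation=cv2.INTER_CUBIC)
b=cv2.resize(s[150:260,240:400],None,fx=2.5,fy=2.5,interpolation=cv2.INTER_CUBIC)
cv2.imwrite('pics/c3.png',np.hstack([a,b])[:,:,::-1])"
```

```text
14.88 tcp [ 0.4699 -0.1435  0.1686] alpha 1.776 rel [ 50.  -88.3] az 2.831 F xy tool 0.7 -2.4 -2.5 q6 0.93
```

View pics/c3.png

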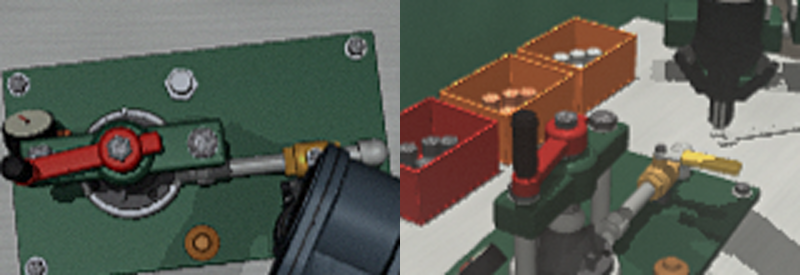

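The crank stayed put, with its arm now towards +y. The fingertip is above the +y side of the yellow lever, which is still shut. Descending.

Emit:
arm_command(
  increments=[
    [0, 0, 0, 0, 0],
    [0, 0, 25, 0, 0],
    [0, 0, 25, 0, 0],
    [0, 0, 25, 0, 0],
    [0, 0, 0, 0, 0],
    [0, 0, 0, 0, 0],
  ],
)

```text
clock: 15.48
tool_pos: [0.4791, -0.1479, 0.1081]
tool_rot: [0.631, 0.775, 0.0, 0.002]
wrist_force: [0.3, -0.7, 0.6]
width: -0.0002
grasp_force: 0.0
```

```bash
python3 -c "
from h import *
stat((.5665,-.1745))"
```

```text
15.48 tcp [ 0.4791 -0.1479  0.1081] alpha 1.775 rel [ 43.7 -80.2] az 2.847 F xy tool -0.7 0.1 0.6 q6 0.93
```

Emit:
arm_command(
  increments=[
    [0, 0, 13, 0, 0],
    [0, 0, 13, 0, 0],
    [0, 0, 0, 0, 0],
    [-10, 0, 0, 0, 0],
    [-10, 0, 0, 0, 0],
    [-8.1, -1.8, 0, -0.1, 0],
    [-8.1, -1.8, 0, -0.1, 0],
    [-8.1, -1.8, 0, -0.1, 0],
  ],
)

```text
clock: 16.15
tool_pos: [0.4851, -0.1926, 0.082]
tool_rot: [0.506, 0.862, 0.001, 0.001]
wrist_force: [0.4, 2.7, 0.8]
width: -0.0
grasp_force: 1.5
```

```bash
python3 -c "
from h import *
stat((.5665,-.1745))"
```

```text
16.15 tcp [ 0.4851 -0.1926  0.082 ] alpha 2.08 rel [ 23.8 -79.9] az -2.922 F xy tool 2.2 1.7 0.8 q6 0.55
```

Contact is made at about 2–3 N, as expected. I'll continue the arc.

Emit:
arm_command(
  increments=[
    [-8.1, -1.8, 0, -0.1, 0],
    [-8.1, -1.8, 0, -0.1, 0],
    [-8.1, -1.8, 0, -0.1, 0],
    [-8.1, -1.8, 0, -0.1, 0],
    [-8.1, -1.8, 0, -0.1, 0],
    [-8.1, -1.8, 0, -0.1, 0],
    [-8.1, -1.8, 0, -0.1, 0],
  ],
)

```text
clock: 16.73
tool_pos: [0.5151, -0.2413, 0.0816]
tool_rot: [0.181, 0.984, -0.001, 0.0]
wrist_force: [-2.8, 0.1, 2.4]
width: -0.0002
grasp_force: 1.6
```

```bash
python3 -c "
from h import *
stat((.5665,-.1745))"
```

```text
16.73 tcp [ 0.5151 -0.2413  0.0816] alpha 2.778 rel [ 24.3 -80.7] az -2.226 F xy tool 2.7 -0.9 2.4 q6 -0.19
```

Emit:
arm_command(
  increments=[
    [-8.1, -1.8, 0, -0.1, 0],
    [-8.1, -1.8, 0, -0.1, 0],
    [-8.1, -1.8, 0, -0.1, 0],
    [-4, -0.9, 0, -0.05, 0],
    [-4, -0.9, 0, -0.05, 0],
    [0, 0, 0, 0, 0],
  ],
)

```text
clock: 17.23
tool_pos: [0.5458, -0.2557, 0.0814]
tool_rot: [-0.016, 1.0, -0.002, 0.001]
wrist_force: [-2.1, -0.5, -0.2]
width: -0.0001
grasp_force: 0.6
```

```bash
python3 -c "
from h import *
stat((.5665,-.1745))"
```

```text
17.23 tcp [ 0.5458 -0.2557  0.0814] alpha 3.174 rel [ 23.3 -80.5] az -1.82 F xy tool 2.1 -0.5 -0.2 q6 -0.58
```

Emit:
arm_command(
  increments=[
    [-4, -0.5, 0, -0.05, 0],
    [-3, 0, 0, 0, 0],
    [-3, 0, 0, 0, 0],
    [0, 0, 0, 0, 0],
  ],
)

```text
clock: 17.57
tool_pos: [0.5539, -0.2544, 0.0806]
tool_rot: [-0.04, 0.999, -0.002, -0.001]
wrist_force: [-6.5, -3.2, 3.4]
width: 0.0002
grasp_force: 3.3
```

```bash
python3 -c "
from h import *
stat((.5665,-.1745))"
```

```text
17.57 tcp [ 0.5539 -0.2544  0.0806] alpha 3.222 rel [ 19.  -78.6] az -1.728 F xy tool 6.7 -2.6 3.4 q6 -0.62
```

Emit:
arm_command(
  increments=[
    [-3, 0, 0, 0, 0],
    [0, 0, 0, 0, 0],
    [0, 0, 0, 0, 0],
  ],
)

```text
clock: 17.82
tool_pos: [0.5539, -0.2543, 0.0805]
tool_rot: [-0.04, 0.999, -0.002, -0.004]
wrist_force: [-11.5, -4.0, 6.2]
width: -0.0001
grasp_force: 6.5
```

Emit:
arm_command(
  increments=[
    [15, 0, 0, 0, 0],
    [25, 0, 0, 0, 0],
    [0, 0, -35, 0, 0],
    [0, 0, -35, 0, 0],
    [0, 0, -35, 0, 0],
    [0, 0, -35, 0, 0],
    [0, 0, -35, 0, 0],
    [38, 0, 0, 0, 0],
  ],
)

```text
clock: 18.48
tool_pos: [0.49, -0.262, 0.2636]
tool_rot: [-0.043, 0.999, -0.005, 0.01]
wrist_force: [0.0, -2.4, 1.0]
width: -0.0
grasp_force: 0.0
```

Emit:
arm_command(
  increments=[
    [38, 0, 0, 0, 0],
    [38, 0, 0, 0, 0],
    [38, 0, 0, 0, 0],
    [0, 30, 0, 0, 0],
    [0, -30, 0, 0, 0],
    [0, 0, 0, 0, 0],
    [0, 0, 0, 0, 0],
  ],
)

```text
clock: 19.07
tool_pos: [0.3671, -0.2685, 0.2549]
tool_rot: [-0.04, 0.999, -0.0, 0.001]
wrist_force: [-0.3, -0.3, 0.2]
width: -0.0004
grasp_force: 0.0
```

```bash
python3 -c "
from h import *
stat((.5665,-.1745))
t=grab_frame('top');s=grab_frame('side')
a=cv2.resize(t[140:250,240:400],None,fx=2.5,fy=2.5,interpolation=cv2.INTER_CUBIC)
b=cv2.resize(s[150:260,240:400],None,fx=2.5,fy=2.5,interpolation=cv2.INTER_CUBIC)
cv2.imwrite('pics/c4.png',np.hstack([a,b])[:,:,::-1])
m=mask(t,(24,150,110),(34,255,255));m[:140]=0;m[260:]=0
v,u=np.nonzero(m);P=np.array([plane('top',x,y,.098)[:2] for x,y in zip(u,v)]);c=P.mean(0);w,V=np.linalg.eigh(np.cov(P.T));d=V[:,1]*np.sign(-V[1,1]);print(len(u),c,'az',np.arctan2(d[1],d[0]),'stop',-np.pi/2+.083)"
```

```text
19.07 tcp [ 0.3671 -0.2685  0.2549] alpha 3.223 rel [206.4 -77.6] az -2.701 F xy tool 0.3 -0.3 0.2 q6 -0.86
178 [ 0.57428009 -0.24104061] az -1.4902985935500408 stop -1.4877963267948966
```

View pics/c4.png

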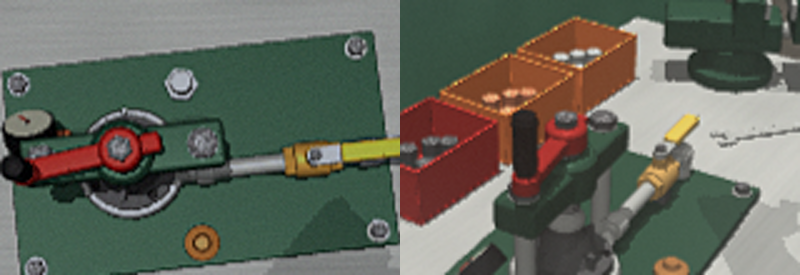

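The picture shows the lever lying along its pipe at azimuth -1.490 (stop at -1.488). The crank is unchanged since the push, the disc and plug in view are in place, and the arm is clear.

```bash
python3 -c "
from bench import *
print(sign_off())"
```

```text
the job is handed in; nothing more can be done
None
```

I pushed the crank clockwise until it came up hard at about 21 N, then pushed the valve lever open to its stop along the pipe, and handed the job in at about 19 s; sign-off returned no verdict, and the pad's force on the bonnet was not measured directly.

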